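Sweep loose nuts into the catch tray on the detector table

ROBOT

A 6-joint arm with a two-finger parallel gripper is mounted at the origin on the work surface. World frame = base frame: x ahead of the robot, y to its left, z up, the work surface at z = 0. Lengths are in mm, angles in rad, forces in N, time in s.
With the tool pointing down it reaches from about 350 to 875 mm from the base axis. Payload 4.2 kg.
Tool frame: the origin (TCP) lies on the mounting face of the last link; the fingertips stand 173 mm ahead of it and the grasp point (between the pads) lies grip_point_offset ahead of it (grip_point_offset is the distance from the TCP to the grasp point, in mm); z points along the fingers, y is the line along which they close (so a half turn about z gives the same grasp; the last joint's range is limited). The gripper opens to 85 mm and grips with 20 to 120 N. Pads are 22 mm wide; open, the fingers measure 114 mm over their backs; the gripper's body (76 mm by 85 mm) begins 54 mm behind the grasp point. The pads swing forward as they close: fully open they stand 13 mm farther back than shut.
Start: joints at [1.593, 0.385, 0.008, 0, -1.194, -0.259], TCP at [146.589, 607.546, 404.712] pointing down, gripper open.
Joint ranges: [-3.14, 3.14], [-1.21, 2.06], [-1.07, 1.41], [-3.16, 2.05], [-2.99, -0.16], [-3.1, 3.1]. Speed limits (rad/s): [2.79, 2.79, 3.14, 3.14, 3.14, 3.14].

INTERFACE

Orientations are given as a unit quaternion [x, y, z, w].
In Python, from bench import read_state, get_image, job_done, recognise, place_of, grip_point_offset gives the robot as it stands. The module is installed in compiled form; this text tells all that it offers.
- The arm moves only by the tool carry_out, never from a script. Its arguments are lists of equal length, an entry for each row: "slide": the shift along the tool's x, y, z in m, a list of three; "roll": the turn about the tool's z in degrees; "claw": the finger opening in m, from 0 to 0.0854. A call has 1 to 8 rows; each row is the pose to reach, as a shift and turn from the pose commanded when the call began, along the tool's axes at that moment; what a row does not reach only later rows make up. A row lasts 1/8 s, in which the tool goes at most 62.5 mm and 10.7 degrees, less where a joint would pass 70% of its speed; a pose out of reach is approached as far as the arm can. A call with a gripper value outside its range is refused whole. The fingers move at their own pace and stop on an object; the grip force is fixed at half the most. Time passes only in rows, so rows that repeat a pose let the fingers close. It gives the time, the measured TCP pose, the force, the opening and the grip force at its end, in the units of the state.
- read_state(): the state, without advancing time (a new reading comes with each control period).
- get_image(name): name is "side" or "top" or "wrist"; returns a dict with "img" (420x560x3 uint8, red, green, blue), "z_map" (420x560 float32, mm along the optical axis (not along the pixel's ray), 0 where there is no reading), "mtx" (3x3 intrinsics, pixels), "world_from_camera" (4x4, takes a point from camera to world coordinates); the wrist camera has in their place "T_tool_cam" (4x4, takes a point from camera to tool coordinates, whose origin is the TCP and whose axes are the flange's). Camera axes: x right, y up, looking along -z (the intrinsics and any distortion apply to the point x, -y, -z); pixel columns grow to the right and rows downward; lengths in mm; the calibration is good to about 2 mm. A picture is of the moment at which its call begins: read the wrist's pose just before it.
- job_done(): hands the job in; it is judged then, once.
Trained networks look in a picture, given as the dict that the camera call returned (one of the last four; its "shot" number tells which), for a name from the list of things; names that differ only in an ending like _2 or _b are one class to them, and where a whole thing is asked for, a point or a joint stands for the part that bears it (a point fixed in the world has none). Each returns a list of dicts, best first, with "conf" (0 to 1); they miss things now and then, are a little off and sometimes report something else, mostly with a low value. They report only what shows in the picture. A call takes as long as a camera call.
- recognise(picture, thing): "at" ([column, row] in pixels, amid what is visible of it).
- place_of(picture, thing): "at" ([column, row] in pixels: a listed point, or the origin of a listed thing).
The state is a dict: "clock": time; "joints": joint angles; "joint_vel": joint speeds; "joint_efforts": joint torques, N m; "position": TCP position; "ee_rot": TCP orientation; "contact_force": force on the tool from outside, world axes, zero at the start; "wrist_torque": the same for the moment, N m; "gripper_width": finger opening in mm; "grasp_force": force on a finger pad.
Only numpy, scipy, OpenCV 4.12 (cv2) and the standard library are available. Lean on these libraries where they do the work, as an engineer would, in place of code of your own. Each camera call takes 0.05 s, during which the arm holds its last target. There are 200 camera calls.

TASK

Clear the detector table: with your fingertips, sweep the three loose hex nuts along the table top and in through the open side of the three-sided catch tray, until all three lie flat and wholly inside it. Slide them gently, never pinching, lifting or tipping them, and leave the two standing hex standoffs, the jar and the screwdriver where they are.

Things in the scene. Friction and masses are not known exactly. Their poses are not given: they have to be found in the camera images.
- nut1: Plain steel hex nut lying flat, 36 mm across flats, 41.6 mm across corners, 19 mm high, 24 mm hole, 75 to 155 g; origin at the centre of its underside, z up along its hole. Loose: slides on the table with ordinary friction.
- nut2: Plain steel hex nut lying flat, 36 mm across flats, 41.6 mm across corners, 19 mm high, 24 mm hole, 75 to 155 g; origin at the centre of its underside, z up along its hole. Loose: slides on the table with ordinary friction.
- nut3: Plain steel hex nut lying flat, 36 mm across flats, 41.6 mm across corners, 19 mm high, 24 mm hole, 75 to 155 g; origin at the centre of its underside, z up along its hole. Loose: slides on the table with ordinary friction.
- tray: Grey three-sided catch tray fixed to the table, a U of upright walls 4 mm thick and 25 mm high round a black, level floor flush with the table top (no sill to climb). Inside it is 190 mm wide (its x) and 120 mm deep (its y). Origin on the floor at the centre of the inside; walls stand at x = -95 mm, x = +95 mm and y = +60 mm (inner faces); the side at y = -60 mm is open, so parts enter moving along its +y. z up.
- tray_mouth (a point): Middle of the tray's open side, at floor level: 60 mm from the tray's origin along its -y; axes as the tray's.
- standoff1: Bystander: plain aluminium hexagonal standoff standing on end, loose, 19 mm across flats, 60 mm tall, about 50 g; origin at the centre of its foot, z up.
- standoff2: Bystander: plain aluminium hexagonal standoff standing on end, loose, 19 mm across flats, 60 mm tall, about 50 g; origin at the centre of its foot, z up.
- jar: Bystander: small closed jar standing upright, loose, 40 mm diameter, 55 mm tall; origin at the centre of its foot, z up.
- screwdriver: Bystander: red-handled screwdriver lying on the table, loose, 180 mm long along its x, handle to -x; origin under its middle.

How it is judged:
By the outcome, as a careful person would: the job done as asked, in the order asked, and still so for the second after the job is handed in, with the robot touching nothing.
It also fails if it takes over 67 s, if anything falls off the work surface, if the arm or the gripper's body presses on something with over 40 N, if the wrist force passes 120 N, or if a joint passes its speed limit or range.

## Working session

There is one attempt and no reset: what is moved stays moved. The work goes in short steps, Python scripts to look and compute and a tool call to move; the robot and the scene stay as the last step left them, time stands still between calls to the robot, and variables do not carry over. Pictures are saved under pics/ and viewed, at most 10 in all, crops included, and the job is handed in when it is done.

Besides the shell and the picture viewer there is one more tool, called by a JSON object that holds its "fn" and its "kwargs". carry_out: Moves the arm, as the interface text tells. Its arguments: {"type":"object","properties":{"slide":{"type":"array"},"roll":{"type":"array"},"claw":{"type":"array"}},"required":["slide","roll","claw"]}

```bash
mkdir -p pics; cat > h.py <<'E'
import numpy as np, cv2
from bench import *
from scipy.spatial.transform import Rotation as R
def w_from_c(p,s):
    if "world_from_camera" in p: return np.array(p["world_from_camera"])
    T=np.eye(4);T[:3,:3]=R.from_quat(s["ee_rot"]).as_matrix();T[:3,3]=s["position"];return T@np.array(p["T_tool_cam"])
def onplane(p,T,uv,z=0):
    K=np.array(p["mtx"]);d=np.linalg.inv(K)@[uv[0],uv[1],1];d=T[:3,:3]@(d*[1,-1,-1]);o=T[:3,3]
    return o+d*(z-o[2])/d[2]
def cloud(p,T):
    K=np.array(p["mtx"]);z=p["z_map"];v,u=np.mgrid[:420,:560]
    c=np.stack([(u-K[0,2])/K[0,0]*z,-(v-K[1,2])/K[1,1]*z,-z],-1)
    return c@T[:3,:3].T+T[:3,3]
E
python3 - <<'E'
from h import *
s=read_state();print(s,grip_point_offset)
for n in ["top","side"]:
    p=get_image(n);T=w_from_c(p,s)
    cv2.imwrite(f"pics/{n}0.png",p["img"][:,:,::-1])
    print(n,[k for k in p],T[:3,3].round())
    for t in ["nut1","tray","tray_mouth","standoff1","jar","screwdriver"]:
        for q in place_of(p,t)[:5]:
            print(t,round(q["conf"],2),np.round(q["at"]),onplane(p,T,q["at"]).round()[:2])
E
```

```text
{'clock': 0.0, 'joints': array([ 1.59258904e+00,  3.85566850e-01,  6.62044146e-03, -5.07501024e-04,
       -1.19399174e+00, -2.58578739e-01]), 'joint_vel': array([-1.42652243e-03, -4.12681199e-04, -8.56279540e-04,  3.79644712e-04,
       -2.92872263e-05, -5.24297056e-04]), 'joint_efforts': array([ 2.04737808e-04, -3.92286837e+01,  1.88398772e+01,  4.18627471e+00,
       -4.72244763e-03, -4.08269642e-06]), 'position': array([146.54099816, 607.36672908, 403.6115808 ]), 'ee_rot': array([ 9.92988070e-01, -1.18209517e-01, -8.38995609e-05,  1.09336076e-03]), 'contact_force': array([0.13847514, 0.94761591, 0.30182763]), 'wrist_torque': array([ 0.04117686, -0.02186517,  0.00982984]), 'grasp_force': 0.0, 'gripper_width': 85.33391641214608} 154.70000000000002
top ['img', 'z_map', 'mtx', 'world_from_camera', 'shot'] [ 494.  -62. 1039.]
nut1 0.69 [246. 190.] [658. -24.]
nut1 0.68 [261. 263.] [483. -55.]
nut1 0.52 [322. 219.] [ 583. -203.]
nut1 0.36 [184. 224.] [580. 126.]
tray 0.85 [158. 222.] [585. 189.]
tray 0.33 [388. 240.] [ 530. -360.]
tray_mouth 0.96 [186. 224.] [580. 123.]
standoff1 0.66 [324. 277.] [ 445. -205.]
standoff1 0.54 [327. 173.] [ 697. -221.]
jar 0.5 [227. 150.] [757.  22.]
screwdriver 0.62 [391. 242.] [ 525. -367.]
screwdriver 0.56 [329. 175.] [ 692. -226.]
side ['img', 'z_map', 'mtx', 'world_from_camera', 'shot'] [ 449. -632.  584.]
nut1 0.74 [228. 282.] [ 459. -210.]
nut1 0.68 [298. 265.] [ 592. -211.]
nut1 0.56 [222. 223.] [473. -60.]
nut1 0.54 [300. 192.] [661. -16.]
tray 0.78 [251. 150.] [589. 177.]
tray_mouth 0.67 [256. 166.] [586. 107.]
standoff1 0.89 [353. 260.] [ 695. -231.]
standoff1 0.81 [231. 281.] [ 464. -210.]
jar 0.94 [337. 172.] [768.  27.]
screwdriver 0.87 [294. 352.] [ 534. -370.]
```

View pics/top0.png

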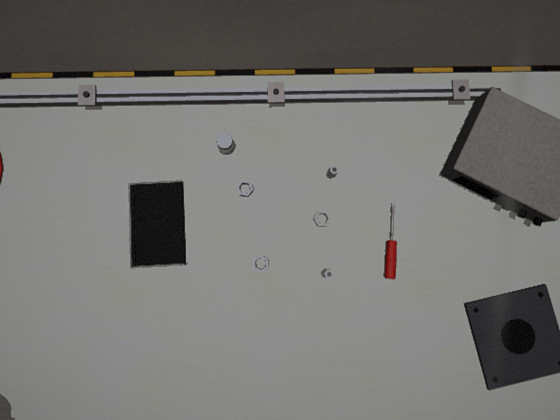

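View pics/side0.png

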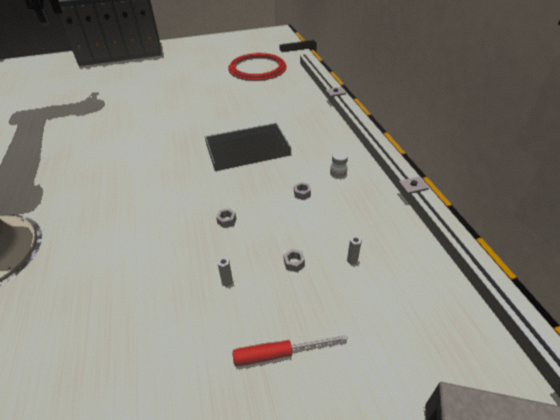

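The views show three nuts between the two standoffs and the tray. The tray mouth faces −y: top view about px (186,224), nuts at (246,190), (261,263) and (322,219). Next I'll refine these positions.

```bash
python3 - <<'E'
from h import *
s=read_state()
for n in ["top","side"]:
    p=get_image(n);T=w_from_c(p,s);C=cloud(p,T)
    X,Y,Z=C[...,0],C[...,1],C[...,2]
    ok=(p["z_map"]>0)&(X>400)&(X<830)&(Y>-320)&(Y<300)
    print(n,"table z",np.median(Z[ok]))
    m=(ok&(Z>8)).astype(np.uint8)
    k,lab,st,_=cv2.connectedComponentsWithStats(m,connectivity=8)
    for i in range(1,k):
        if st[i,4]<12: continue
        q=C[lab==i];print(st[i,4],"mid",((q.min(0)+q.max(0))/2).round(),"ext",(q.max(0)-q.min(0)).round(),"zmax",q[:,2].max().round())
    g=p["img"].max(-1);b=(ok&(g<60)&(Y>60)).astype(np.uint8)
    k,lab,st,_=cv2.connectedComponentsWithStats(b);i=1+np.argmax(st[1:,4])
    c=cv2.boxPoints(cv2.minAreaRect(np.argwhere(lab==i)[:,::-1].astype(np.float32)))
    cn=cv2.findContours((lab==i).astype(np.uint8),0,2)[0][0];c=cv2.approxPolyDP(cn,8,True)[:,0]
    print("floor",[onplane(p,T,u).round()[:2].tolist() for u in c])
    for name in ["nut1"]:
        for q in place_of(p,name)[:4]: print(name,q["conf"],onplane(p,T,q["at"]).round(1)[:2])
        for q in recognise(p,name)[:4]: print("rec",q["conf"],onplane(p,T,q["at"],12).round(1)[:2])
p=get_image("top");cr=p["img"][130:300,120:345,::-1]
cv2.imwrite("pics/c1.png",cv2.resize(cr,None,fx=3.5,fy=3.5,interpolation=2))
E
```

```text
top table z 1.1448215506295583
285 mid [765.  24.  34.] ext [39. 39. 51.] zmax 60.0
109 mid [ 692. -227.   37.] ext [22. 20. 57.] zmax 65.0
572 mid [580. 186.  20.] ext [200. 129.  25.] zmax 33.0
138 mid [661. -19.  16.] ext [38. 38. 17.] zmax 25.0
132 mid [ 584. -201.   16.] ext [36. 40. 16.] zmax 25.0
123 mid [482. -52.  16.] ext [39. 35. 15.] zmax 24.0
91 mid [ 456. -205.   36.] ext [19. 20. 57.] zmax 65.0
floor [[684.0, 134.0], [676.0, 256.0], [483.0, 248.0], [485.0, 124.0]]
nut1 0.64 [659.4 -28.2]
nut1 0.41 [482.8 -55.3]
nut1 0.41 [ 583.7 -198.1]
rec 0.68 [496.5 -45.3]
rec 0.63 [636.5 -19.6]
rec 0.62 [ 584.5 -212.8]
side table z -0.620319026191396
587 mid [581. 184.  18.] ext [201. 131.  19.] zmax 27.0
381 mid [767.  21.  32.] ext [39. 39. 49.] zmax 57.0
179 mid [663. -22.  14.] ext [39. 40. 13.] zmax 21.0
215 mid [483. -55.  14.] ext [41. 40. 12.] zmax 20.0
276 mid [ 694. -230.   35.] ext [22. 21. 53.] zmax 62.0
262 mid [ 586. -204.   15.] ext [37. 39. 13.] zmax 21.0
294 mid [ 457. -208.   35.] ext [21. 22. 53.] zmax 61.0
floor [[686.0, 156.0], [681.0, 274.0], [490.0, 266.0], [487.0, 126.0]]
nut1 0.8 [480.2 -57.2]
nut1 0.64 [ 586.1 -207.3]
nut1 0.63 [658.  -25.6]
nut1 0.42 [ 530.5 -368.5]
rec 0.8 [658.7 -27.8]
rec 0.77 [ 587.7 -213.7]
rec 0.57 [477.4 -58.6]
```

View pics/c1.png

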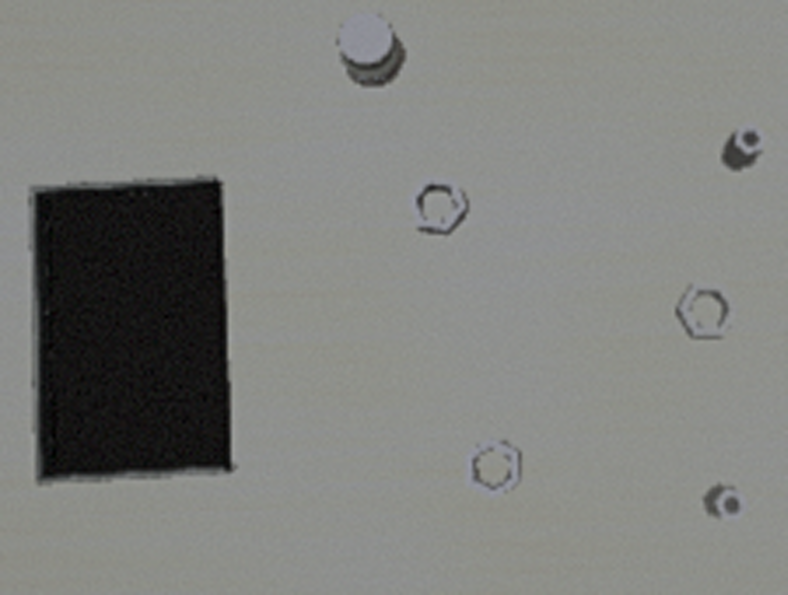

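{"fn": "carry_out", "kwargs": {"slide": [[0.042,0.033,0],[0.084,0.067,0],[0.125,0.1,0],[0.167,0.134,0],[0.209,0.167,0],[0.25,0.2,0],[0.292,0.234,0],[0.334,0.268,0]], "roll": [4,8,13,17,21,25,30,34], "claw": [0.02,0.02,0.02,0.02,0.02,0.02,0.02,0.02]}}

```text
clock: 2.05
position: [409.2, 267.2, 405.1]
ee_rot: [0.915, -0.404, 0.0, -0.0]
contact_force: [1.3, 1.0, 0.6]
gripper_width: 20.0
grasp_force: 0.0
```

```bash
cat > to.py <<'E'
import sys
from h import *
# to.py x y z ux uy : shift in tool axes (m) and roll to reach TCP with tool x along -u
x,y,z,ux,uy=map(float,sys.argv[1:6]);s=read_state();Q=R.from_quat(s["ee_rot"]).as_matrix()
d=Q.T@(np.array([x,y,z])-s["position"])/1000
want=np.arctan2(-uy,-ux);cur=np.arctan2(Q[1,0],Q[0,0])
r=-np.degrees((want-cur+np.pi)%(2*np.pi)-np.pi)
print("t",round(s["clock"],2),"pos",s["position"].round(1),"yaw",np.degrees(cur).round(1),"tilt",Q[:,2].round(3),"w",round(s["gripper_width"],1),"F",s["contact_force"].round(1),"j",s["joints"].round(2))
print("slide",d.round(4),"roll",r.round(1))
E
python3 to.py 669.5 -69.5 260 -.149 .989
```

```text
t 2.05 pos [409.2 267.2 405.1] yaw -47.7 tilt [ 0.001  0.001 -1.   ] w 20.0 F [1.3 1.  0.6] j [ 0.91  0.15 -0.32  0.   -1.1  -0.17]
slide [0.4242 0.0343 0.1451] roll 33.8
```

{"fn": "carry_out", "kwargs": {"slide": [[0.053,0.004,0.018],[0.106,0.009,0.036],[0.159,0.013,0.054],[0.212,0.017,0.073],[0.265,0.021,0.091],[0.318,0.026,0.109],[0.371,0.03,0.127],[0.424,0.034,0.145]], "roll": [4,8,13,17,21,25,30,34], "claw": [0.02,0.02,0.02,0.02,0.02,0.02,0.02,0.02]}}

```text
clock: 3.05
position: [670.5, -68.7, 259.2]
ee_rot: [0.756, -0.654, 0.0, -0.0]
contact_force: [-0.4, 0.5, 0.5]
gripper_width: 20.4
grasp_force: 0.0
```

```bash
python3 to.py 669.5 -69.5 180 -.149 .989
```

```text
t 3.05 pos [670.5 -68.7 259.2] yaw -81.7 tilt [ 0. -0. -1.] w 20.4 F [-0.4  0.5  0.5] j [ 0.14  0.59 -0.04  0.   -0.94  0.01]
slide [0.0007 0.0011 0.0792] roll -0.3
```

{"fn": "carry_out", "kwargs": {"slide": [[0.001,0.001,0.015],[0.001,0.001,0.03],[0.001,0.001,0.045],[0.001,0.001,0.06],[0.001,0.001,0.07],[0.001,0.001,0.077],[0.001,0.001,0.079]], "roll": [0,0,0,0,0,0,0], "claw": [0.02,0.02,0.02,0.02,0.02,0.02,0.02]}}

```text
clock: 3.92
position: [668.5, -68.2, 180.4]
ee_rot: [0.757, -0.653, -0.0, 0.0]
contact_force: [1.0, 0.8, -0.7]
gripper_width: 20.0
grasp_force: 0.0
```

```bash
python3 - <<'E'
from h import *
a=get_image("side");b=get_image("wrist")
o=np.vstack([cv2.resize(a["img"][120:300,150:400],(560,403)),])[:,:,::-1]
w=b["img"][:,:,::-1]
cv2.imwrite("pics/d1.png",np.hstack([cv2.resize(o,(400,290)),cv2.resize(w,(387,290))]))
E
python3 to.py 633 175 180 -.149 .989
```

```text
t 4.03 pos [668.7 -68.3 180.8] yaw -81.6 tilt [ 0. -0. -1.] w 19.7 F [0.1 0.3 0.7] j [ 0.14  0.67 -0.11  0.   -0.79  0.01]
slide [-0.2459 -0.0004  0.0008] roll -0.1
```

View pics/d1.png

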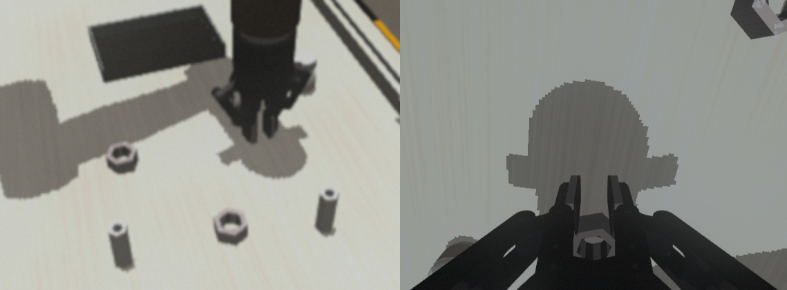

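The wrist view shows the nut centred ahead of the fingers at about px (597,240) in the montage. I'll start pushing.

{"fn": "carry_out", "kwargs": {"slide": [[-0.006,0,0.003],[-0.014,0,0.003],[-0.022,0,0.003],[-0.032,0,0.003],[-0.045,0,0.003],[-0.058,0,0.003],[-0.071,0,0.003],[-0.084,0,0.003]], "roll": [0,0,0,0,0,0,0,0], "claw": [0.02,0.02,0.02,0.02,0.02,0.02,0.02,0.02]}}

```text
clock: 5.03
position: [656.1, 15.7, 177.8]
ee_rot: [0.757, -0.653, 0.0, -0.0]
contact_force: [-0.0, -1.4, 0.4]
gripper_width: 19.4
grasp_force: 0.5
```

```bash
python3 - <<'E'
from h import *
b=get_image("wrist");a=get_image("side")
cv2.imwrite("pics/d2.png",np.hstack([cv2.resize(a["img"][100:290,190:400,::-1],(400,362)),cv2.resize(b["img"][:,:,::-1],(400,362))]))
E
python3 to.py 633 175 177 -.149 .989
```

```text
t 5.12 pos [656.1  16.4 177.7] yaw -81.5 tilt [ 0.  0. -1.] w 19.7 F [-0.1  0.6  0. ] j [ 0.27  0.66 -0.15 -0.   -0.76 -0.12]
slide [-0.1603 -0.0007  0.0008] roll -0.0
```

View pics/d2.png

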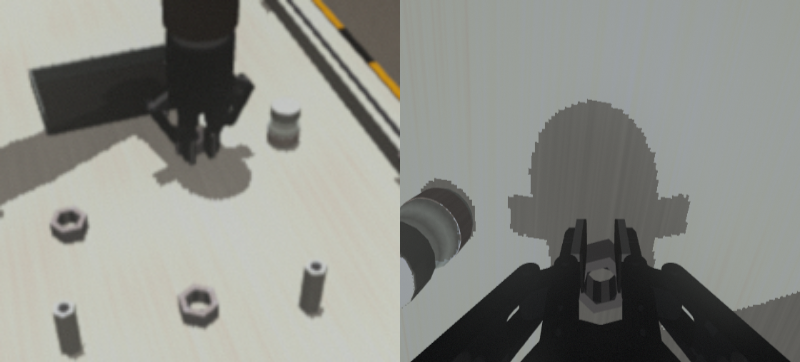

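The nut (about px (602,285) in the montage) is sliding ahead, cradled by the fingertips.

{"fn": "carry_out", "kwargs": {"slide": [[-0.009,0,0],[-0.02,0,0],[-0.032,0,0],[-0.044,0,0],[-0.056,0,0],[-0.068,0,0],[-0.08,0,0],[-0.092,0,0]], "roll": [0,0,0,0,0,0,0,0], "claw": [0.02,0.02,0.02,0.02,0.02,0.02,0.02,0.02]}}

```text
clock: 6.12
position: [642.6, 106.6, 177.7]
ee_rot: [0.757, -0.653, -0.0, 0.0]
contact_force: [0.6, -0.7, -1.0]
gripper_width: 19.8
grasp_force: 0.3
```

{"fn": "carry_out", "kwargs": {"slide": [[-0.011,0,0],[-0.022,0,0],[-0.033,0,0],[-0.043,0,0],[-0.053,0,0],[-0.061,0,0],[-0.066,0,0],[-0.068,0,0]], "roll": [0,0,0,0,0,0,0,0], "claw": [0.02,0.02,0.02,0.02,0.02,0.02,0.02,0.02]}}

```text
clock: 7.12
position: [632.7, 173.3, 177.7]
ee_rot: [0.757, -0.653, 0.0, 0.0]
contact_force: [-1.1, -0.9, 0.1]
gripper_width: 20.1
grasp_force: 0.2
```

```bash
python3 to.py 469.8 -101.9 220 .253 .968
```

```text
t 7.12 pos [632.7 173.3 177.7] yaw -81.6 tilt [-0. -0. -1.] w 20.1 F [-1.1 -0.9  0.1] j [ 0.51  0.66 -0.15  0.   -0.76 -0.37]
slide [ 0.2483  0.2016 -0.0423] roll 23.1
```

{"fn": "carry_out", "kwargs": {"slide": [[0.006,0,0],[0.014,0,-0.003],[0.02,0,-0.03],[0.04,0.02,-0.07],[0.08,0.055,-0.08],[0.12,0.09,-0.08],[0.16,0.125,-0.08],[0.2,0.16,-0.08]], "roll": [0,0,0,3,7,11,15,19], "claw": [0.02,0.02,0.02,0.02,0.02,0.02,0.02,0.02]}}

```text
clock: 8.12
position: [502.6, -50.2, 258.3]
ee_rot: [-0.638, 0.77, -0.0, 0.0]
contact_force: [1.1, -0.8, -0.4]
gripper_width: 20.1
grasp_force: 0.0
```

```bash
python3 to.py 469.8 -101.9 177.5 .253 .968
```

```text
t 8.12 pos [502.6 -50.2 258.3] yaw -100.7 tilt [ 0.001  0.    -1.   ] w 20.1 F [ 1.1 -0.8 -0.4] j [ 0.22  0.35 -0.48  0.   -0.75 -0.41]
slide [0.0569 0.0227 0.0807] roll 3.9
```

{"fn": "carry_out", "kwargs": {"slide": [[0.03,0.012,0],[0.057,0.023,0],[0.057,0.023,0.005],[0.057,0.023,0.03],[0.057,0.023,0.05],[0.057,0.023,0.067],[0.057,0.023,0.077],[0.057,0.023,0.08]], "roll": [2,4,4,4,4,4,4,4], "claw": [0.02,0.02,0.02,0.02,0.02,0.02,0.02,0.02]}}

```text
clock: 9.12
position: [471.0, -99.9, 177.3]
ee_rot: [-0.612, 0.791, 0.0, -0.0]
contact_force: [-0.1, 0.3, -0.3]
gripper_width: 19.8
grasp_force: 0.0
```

```bash
python3 - <<'E'
from h import *
b=get_image("wrist");a=get_image("top")
cv2.imwrite("pics/d3.png",np.hstack([cv2.resize(a["img"][160:300,120:275,::-1],(400,362)),cv2.resize(b["img"][:,:,::-1],(400,362))]))
E
python3 to.py 542.5 176.4 177 .253 .968
```

```text
t 9.22 pos [ 471.  -100.   177.7] yaw -104.5 tilt [ 0. -0. -1.] w 19.6 F [0.1 1.  0.4] j [ 0.13  0.45 -0.6   0.   -0.52 -0.38]
slide [-2.855e-01  2.000e-04  7.000e-04] roll 0.1
```

View pics/d3.png

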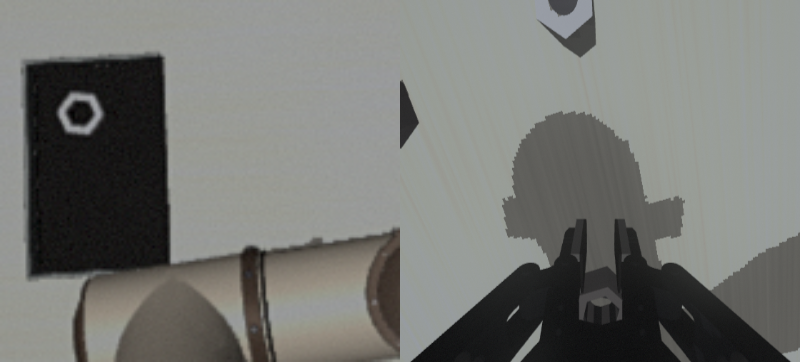

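The first nut lies well inside the tray (left picture, about px (80,113)). The second is centred ahead of the fingers (about px (600,310)).

{"fn": "carry_out", "kwargs": {"slide": [[-0.006,0,0],[-0.014,0,0],[-0.022,0,0],[-0.032,0,0],[-0.045,0,0],[-0.058,0,0],[-0.071,0,0],[-0.084,0,0]], "roll": [0,0,0,0,0,0,0,0], "claw": [0.02,0.02,0.02,0.02,0.02,0.02,0.02,0.02]}}

```text
clock: 10.22
position: [492.1, -17.9, 177.7]
ee_rot: [-0.612, 0.791, 0.0, -0.0]
contact_force: [-0.1, -1.2, 1.5]
gripper_width: 20.0
grasp_force: 0.8
```

{"fn": "carry_out", "kwargs": {"slide": [[-0.012,0,0],[-0.025,0,0],[-0.038,0,0],[-0.051,0,0],[-0.064,0,0],[-0.077,0,0],[-0.09,0,0],[-0.103,0,0]], "roll": [0,0,0,0,0,0,0,0], "claw": [0.02,0.02,0.02,0.02,0.02,0.02,0.02,0.02]}}

```text
clock: 11.22
position: [518.0, 81.7, 177.7]
ee_rot: [-0.612, 0.791, 0.0, -0.0]
contact_force: [0.5, -1.8, -0.2]
gripper_width: 19.9
grasp_force: 0.7
```

```bash
python3 - <<'E'
from h import *
b=get_image("wrist");cv2.imwrite("pics/d4.png",b["img"][:,:,::-1])
E
python3 to.py 542.5 176.4 177 .253 .968
```

```text
t 11.28 pos [518.7  83.  177.8] yaw -104.5 tilt [ 0.002  0.001 -1.   ] w 20.2 F [ 0.1  1.2 -0.1] j [ 0.47  0.5  -0.5   0.   -0.57 -0.72]
slide [-0.0964  0.0003  0.0009] roll 0.2
```

View pics/d4.png

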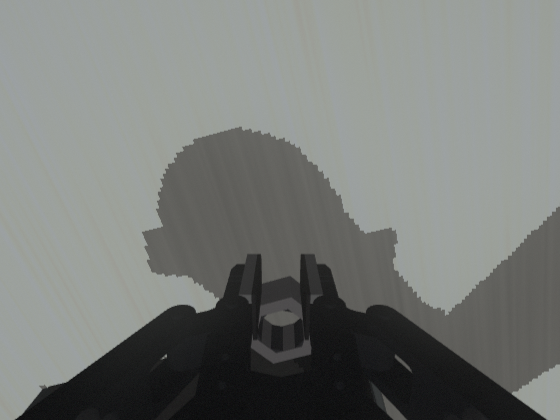

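The second nut (about px (282,335)) is still centred and ahead of the fingers. I'll finish this push and then back off.

{"fn": "carry_out", "kwargs": {"slide": [[-0.01,0,0],[-0.023,0,0],[-0.037,0,0],[-0.051,0,0],[-0.065,0,0],[-0.078,0,0],[-0.089,0,0],[-0.095,0,0]], "roll": [0,0,0,0,0,0,0,0], "claw": [0.02,0.02,0.02,0.02,0.02,0.02,0.02,0.02]}}

```text
clock: 12.28
position: [541.9, 173.6, 177.7]
ee_rot: [-0.612, 0.791, -0.0, 0.0]
contact_force: [-0.1, -1.2, -0.1]
gripper_width: 20.0
grasp_force: 0.4
```

{"fn": "carry_out", "kwargs": {"slide": [[0,0,0],[0.008,0,0],[0.016,0,-0.005],[0.025,0,-0.04],[0.05,0,-0.085],[0.1,0,-0.09],[0.15,0,-0.09],[0.2,0,-0.09]], "roll": [0,0,0,0,-3,-7,-11,-14], "claw": [0.02,0.02,0.02,0.02,0.02,0.02,0.02,0.02]}}

```text
clock: 13.28
position: [490.3, -22.8, 268.5]
ee_rot: [-0.704, 0.71, -0.0, 0.001]
contact_force: [1.1, -0.2, 0.5]
gripper_width: 19.7
grasp_force: 0.0
```

```bash
python3 to.py 584.8 -253 267 .008 1
```

```text
t 13.28 pos [490.3 -22.8 268.5] yaw -90.5 tilt [ 0.001  0.    -1.   ] w 19.7 F [ 1.1 -0.2  0.5] j [ 0.29  0.31 -0.5   0.   -0.76 -0.29]
slide [ 0.2294 -0.0965  0.0015] roll -0.0
```

{"fn": "carry_out", "kwargs": {"slide": [[0.035,-0.015,0],[0.075,-0.032,0],[0.115,-0.048,0],[0.155,-0.065,0],[0.195,-0.082,0],[0.22,-0.093,0],[0.229,-0.096,0],[0.229,-0.096,0.01]], "roll": [0,0,0,0,0,0,0,0], "claw": [0.02,0.02,0.02,0.02,0.02,0.02,0.02,0.02]}}

```text
clock: 14.28
position: [584.7, -251.2, 258.2]
ee_rot: [-0.703, 0.711, -0.001, 0.001]
contact_force: [-0.9, 0.6, -0.3]
gripper_width: 20.5
grasp_force: 0.0
```

{"fn": "carry_out", "kwargs": {"slide": [[0,0,0.015],[0,0,0.03],[0,0,0.045],[0,0,0.06],[0,0,0.07],[0,0,0.077],[0,0,0.08],[0,0,0.08]], "roll": [0,0,0,0,0,0,0,0], "claw": [0.02,0.02,0.02,0.02,0.02,0.02,0.02,0.02]}}

```text
clock: 15.28
position: [585.2, -250.7, 177.8]
ee_rot: [-0.704, 0.711, -0.0, 0.0]
contact_force: [-0.1, -0.1, 0.7]
gripper_width: 20.1
grasp_force: 0.0
```

```bash
python3 - <<'E'
from h import *
b=get_image("wrist");a=get_image("top")
cv2.imwrite("pics/d5.png",np.hstack([cv2.resize(a["img"][130:300,120:345,::-1],(400,302)),cv2.resize(b["img"][:,:,::-1],(400,302))]))
E
python3 to.py 588 133 177 .008 1
```

```text
t 15.38 pos [ 585.3 -250.7  178.2] yaw -90.6 tilt [ 0.001 -0.    -1.   ] w 20.2 F [-0.  -0.2  0.2] j [-0.15  0.63 -0.21  0.   -0.73  0.14]
slide [-0.3838  0.0011  0.0011] roll -0.1
```

View pics/d5.png

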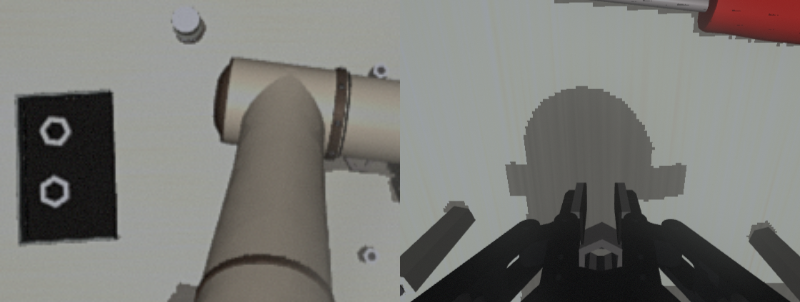

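Both nuts are in the tray (left picture, about px (55,130) and (55,192)). The third is centred ahead of the fingers (about px (600,255)).

{"fn": "carry_out", "kwargs": {"slide": [[-0.006,0,0],[-0.014,0,0],[-0.022,0,0],[-0.032,0,0],[-0.045,0,0],[-0.058,0,0],[-0.071,0,0],[-0.084,0,0]], "roll": [0,0,0,0,0,0,0,0], "claw": [0.02,0.02,0.02,0.02,0.02,0.02,0.02,0.02]}}

```text
clock: 16.38
position: [586.0, -165.7, 177.8]
ee_rot: [-0.704, 0.711, -0.0, 0.0]
contact_force: [0.5, -0.2, 1.0]
gripper_width: 19.7
grasp_force: 0.4
```

{"fn": "carry_out", "kwargs": {"slide": [[-0.012,0,0],[-0.025,0,0],[-0.038,0,0],[-0.051,0,0],[-0.064,0,0],[-0.077,0,0],[-0.09,0,0],[-0.103,0,0]], "roll": [0,0,0,0,0,0,0,0], "claw": [0.02,0.02,0.02,0.02,0.02,0.02,0.02,0.02]}}

```text
clock: 17.38
position: [587.0, -62.8, 177.7]
ee_rot: [-0.704, 0.711, 0.0, -0.0]
contact_force: [0.1, -0.1, 0.1]
gripper_width: 20.1
grasp_force: 0.5
```

{"fn": "carry_out", "kwargs": {"slide": [[-0.012,0,0],[-0.025,0,0],[-0.038,0,0],[-0.051,0,0],[-0.064,0,0],[-0.077,0,0],[-0.09,0,0],[-0.103,0,0]], "roll": [0,0,0,0,0,0,0,0], "claw": [0.02,0.02,0.02,0.02,0.02,0.02,0.02,0.02]}}

```text
clock: 18.38
position: [588.0, 40.2, 177.7]
ee_rot: [-0.704, 0.711, -0.0, 0.0]
contact_force: [0.2, -1.5, 0.2]
gripper_width: 19.5
grasp_force: 0.5
```

```bash
python3 - <<'E'
from h import *
b=get_image("wrist");cv2.imwrite("pics/d6.png",b["img"][:,:,::-1])
E
python3 to.py 588 133 177 .008 1
```

```text
t 18.43 pos [588.2  41.4 177.7] yaw -90.5 tilt [ 0.001  0.    -1.   ] w 20.1 F [0.8 0.9 0.3] j [ 0.34  0.58 -0.33 -0.   -0.66 -0.35]
slide [-0.0916  0.001   0.0008] roll -0.0
```

View pics/d6.png

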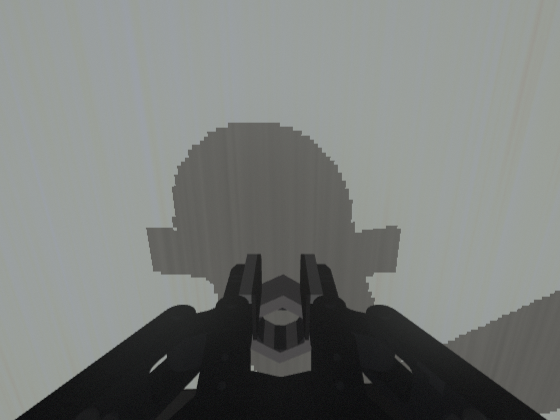

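The third nut (about px (282,320)) is in front of the fingers. I'll do the last push, then retreat.

{"fn": "carry_out", "kwargs": {"slide": [[-0.01,0,0],[-0.023,0,0],[-0.037,0,0],[-0.051,0,0],[-0.065,0,0],[-0.079,0,0],[-0.089,0,0],[-0.095,0,0]], "roll": [0,0,0,0,0,0,0,0], "claw": [0.02,0.02,0.02,0.02,0.02,0.02,0.02,0.02]}}

```text
clock: 19.42
position: [588.9, 135.0, 177.7]
ee_rot: [-0.704, 0.71, 0.0, -0.0]
contact_force: [0.5, -0.4, 0.4]
gripper_width: 19.9
grasp_force: 0.3
```

{"fn": "carry_out", "kwargs": {"slide": [[0,0,0],[0.008,0,0],[0.016,0,-0.005],[0.025,0,-0.04],[0.05,0,-0.085],[0.1,0,-0.12],[0.15,0,-0.15],[0.2,0,-0.17]], "roll": [0,0,0,0,0,0,0,0], "claw": [0.02,0.02,0.02,0.02,0.02,0.02,0.02,0.02]}}

```text
clock: 20.42
position: [586.4, -68.1, 350.1]
ee_rot: [-0.703, 0.711, -0.001, 0.001]
contact_force: [1.0, 0.2, -0.4]
gripper_width: 20.1
grasp_force: 0.0
```

```bash
python3 - <<'E'
from h import *
s=read_state();a=get_image("top");T=w_from_c(a,s)
cv2.imwrite("pics/d7.png",cv2.resize(a["img"][130:300,120:345,::-1],None,fx=3.5,fy=3.5))
C=cloud(a,T);x,y,z=C[...,0],C[...,1],C[...,2]
m=((z>11)&(z<40)&(y>90)&(y<270)&(x>470)&(x<700)).astype(np.uint8)
k,l,st,_=cv2.connectedComponentsWithStats(m,connectivity=8)
for i in range(1,k):
    if st[i,4]>10:q=C[l==i];print(st[i,4],q.min(0).round(),q.max(0).round())
E
```

```text
(no output)
```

View pics/d7.png

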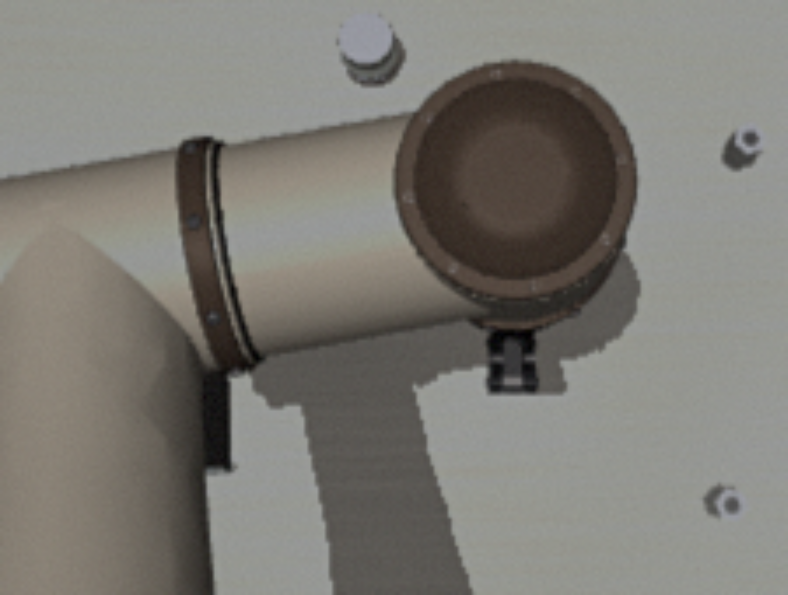

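The arm hides the tray (the jar and standoffs are undisturbed). My picture allowance is used up, so I'll move the arm clear and check by depth numbers.

{"fn": "carry_out", "kwargs": {"slide": [[0.03,0,0],[0.07,0,0],[0.11,0,0],[0.15,0,0],[0.19,0,0],[0.22,0,0],[0.24,0,0],[0.25,0,0]], "roll": [0,0,0,0,0,0,0,0], "claw": [0.02,0.02,0.02,0.02,0.02,0.02,0.02,0.02]}}

```text
clock: 21.48
position: [584.0, -316.8, 347.7]
ee_rot: [-0.703, 0.711, 0.0, 0.0]
contact_force: [-0.0, -0.6, 0.7]
gripper_width: 19.9
grasp_force: 0.0
```

```bash
python3 - <<'E'
from h import *
s=read_state()
for n in ["top","side"]:
    p=get_image(n);T=w_from_c(p,s);C=cloud(p,T);X,Y,Z=C[...,0],C[...,1],C[...,2]
    m=((p["z_map"]>0)&(Z>8)&(Z<70)&(X>400)&(X<830)&(Y>-320)&(Y<300)).astype(np.uint8)
    k,lab,st,_=cv2.connectedComponentsWithStats(m)
    for i in range(1,k):
        if st[i,4]>11: q=C[lab==i];print(n,st[i,4],"mid",((q.min(0)+q.max(0))/2).round(),"min",q.min(0).round(),"max",q.max(0).round())
    for q in place_of(p,"nut1")[:4]+place_of(p,"tray_mouth")[:1]: print(round(q["conf"],2),onplane(p,T,q["at"]).round()[:2])
E
```

```text
top 284 mid [765.  24.  36.] min [746.   5.  11.] max [784.  43.  61.]
top 574 mid [580. 186.  20.] min [480. 121.   8.] max [680. 251.  32.]
top 161 mid [627. 201.  16.] min [608. 181.   8.] max [646. 221.  24.]
top 146 mid [587. 162.  17.] min [570. 143.   8.] max [605. 182.  25.]
top 157 mid [548. 200.  16.] min [528. 182.   8.] max [568. 218.  24.]
0.75 [552. 203.]
0.75 [590. 155.]
0.5 [622. 195.]
0.69 [588. 125.]
side 589 mid [582. 185.  17.] min [481. 119.   8.] max [682. 251.  27.]
side 123 mid [629. 198.  14.] min [610. 178.   8.] max [647. 217.  20.]
side 139 mid [549. 200.  14.] min [529. 177.   8.] max [569. 222.  20.]
side 133 mid [590. 159.  14.] min [572. 140.   8.] max [608. 179.  21.]
side 279 mid [ 694. -230.   35.] min [ 683. -240.    9.] max [ 705. -220.   61.]
side 291 mid [ 457. -207.   35.] min [ 447. -219.    8.] max [ 467. -196.   62.]
0.67 [546. 195.]
0.55 [624. 195.]
0.44 [602. 159.]
0.36 [ 691. -234.]
0.83 [589. 110.]
```

All three nuts are flat and inside: the nearest edge is about 140 mm in y against a mouth at about 125. The jar and standoffs haven't moved.

```bash
python3 -c "
from bench import *
print(job_done())"
```

```text
the job is handed in; nothing more can be done
None
```

I swept all three nuts into the catch tray, where they lie flat and wholly inside by the depth readings, and handed the job in at about 22 s; the jar and standoffs read unmoved, and the arm never went near the screwdriver, whose position I did not re-measure.

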